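Unlock the two-stage latch of the vegetable cutter

ROBOT

A 6-joint arm with a two-finger parallel gripper is mounted at the origin on the work surface. World frame = base frame: x ahead of the robot, y to its left, z up, the work surface at z = 0. Lengths are in m, angles in rad, forces in N, time in s.
With the tool pointing down it reaches from about 0.25 to 0.725 m from the base axis. Payload 4 kg.
Tool frame: the origin (TCP) lies midway between the tips of the shut fingers; the grasp point (between the pads) lies 19 mm behind it (robot.grip_depth is the distance from the TCP to the grasp point, in m); x points along the fingers, y is the direction in which the jaws open and shut, and the axes are right-handed (so a half turn about x gives the same grasp; the last joint's range is limited). The gripper opens to 85 mm and grips with 20 to 120 N. Pads are 22 mm wide; open, the fingers measure 114 mm over their backs; the gripper's body (76 mm by 85 mm) begins 54 mm behind the grasp point. The pads swing forward as they close: fully open they stand 13 mm farther back than shut.
Start: joints at [1.201, 0.241, 0.005, 1.335, 0, 1.571], TCP at [0.181, 0.466, 0.231] pointing down, gripper open.
Joint ranges: [-2.72, 2.72], [-1.05, 1.87], [-1.09, 1.28], [-1.99, 2.15], [-1.42, 1.44], [-3.14, 3.14]. Speed limits (rad/s): [2.79, 2.79, 3.14, 3.14, 3.14, 3.14].

INTERFACE

Orientations are given as [roll, pitch, yaw] about the fixed x, y, z axes, in that order (R = Rz(yaw) Ry(pitch) Rx(roll)).
In Python, from cell import robot, hand, planner, snapshot, camera_model, current_time_s, current_joints, current_joint_vel, current_effort, current_position, current_eef_rot, current_contact_force, current_wrist_torque, current_opening gives the robot as it stands. The module is installed in compiled form; this text tells all that it offers. Calls block until the motion is done:
- robot.move_ptp(position, orientation): joint-space move of the TCP to a pose.
- robot.line_to(position, ori=None, velocity=0.15, until_force=None): straight line of the TCP; ori=None keeps the orientation; velocity is the mean speed in m/s. With until_force (N) it stops when the force on the tool has changed by that much, and returns True; else False.
- robot.set_joints(angles): joint-space move.
- hand.gripper_to(opening): opening from 0.0 (shut) to 1.0 (fully open); the grip force is fixed at half the most; returns when the fingers have stopped.
- robot.sleep(seconds).
- planner.ik(position, orientation): joint angles nearest the present ones, or None.
- snapshot(name): name is "side" or "top"; returns the picture (420x560x3 uint8, blue, green, red); there is no depth.
- camera_model(name): a dict with "vertical_fov" (degrees; the focal length in pixels is half the picture's height over the tangent of half this angle, whatever the lens; pixels are square), "cx", "cy" (the principal point, pixels), "k1" (the pictures are not rectified: a ray, as slopes to the right and down, at radius r is drawn at 1 + k1 r^2 times it, then the intrinsics apply), "origin" and "orientation" of the camera in the world. Camera axes: x right, y down, z forward; pixel columns grow to the right and rows downward; lengths in m; the calibration is good to about 2 mm. A picture is of the moment at which its call begins. camera_model takes no time and is no camera call.
A pose or a line that the arm cannot do raises robot.MotionError and nothing moves.
- robot.sign_off(): hands the job in, once; it reports no verdict.
Readings, each from a call of its own:
- current_time_s(): time.
- current_joints(): joint angles.
- current_joint_vel(): joint speeds.
- current_effort(): joint torques, N m.
- current_position(): TCP position.
- current_eef_rot(): TCP orientation.
- current_contact_force(): force on the tool from outside, world axes, zero at the start.
- current_wrist_torque(): the same for the moment, N m.
- current_opening(): opening from 0.0 (shut) to 1.0 (fully open).
Only numpy, scipy, OpenCV 4.12 (cv2) and the standard library are available. Lean on these libraries where they do the work, as an engineer would, in place of code of your own. Each camera call takes 0.05 s, during which the arm holds its last target. There are 200 camera calls.

TASK

Unlock the vegetable cutter for cleaning. With closed fingers, push the safety tab gently along its slot towards the latch until it is fully home against its stop (push it, do not grip it, and do not force it: more than 18 N breaks it), then take the latch by its cross bar, lift it all the way up and let go so that it stays standing. Do not disturb the pan, the cutting disc or the scraper beside the machine.

Things in the scene. Friction and masses are not known exactly. Their poses are not given: they have to be found in the camera images.
- machine: Stainless vegetable cutter, fixed on the counter. Origin on the counter below the work area; x away from the operator, y to the left, z up. Flat deck 120 mm above the origin, x -160..160, y -300..200 mm, bearing the latch and, left of it, the tab. A drum with two feed tubes (up to 360 mm high) fills y -310..-110: keep clear of it.
- tab: Safety tab: steel lug 40 mm (machine x) by 22 mm (y), 24 mm tall, ribbed on top, at machine x = -20. Origin: centre of its underside, at deck height; axes as the machine. It starts at machine y 152 to 155 mm, slides only along machine -y, towards the latch, and stays where it is left. More than 18 N of finger force on it (a pinch counts too) breaks it.
- tab_face (a point): Centre of the tab's outer face (machine +y side; 40 mm wide, 22 high), where to push: 11 mm towards +y from the tab's origin, 12.5 mm above the deck. The deck is clear beyond it to machine y = 200 mm, but for two guide strips 4 mm high beside the slot (machine x -50..-42 and 2..10, y 95..190 mm).
- tab_slot (a point): Latch-side end of the tab's slot, at deck height. Feel of the tab: about 2 N through a free play that differs unseen between machines (it meets an inner bolt with its origin somewhere at machine y 151 to 121 mm), then about 8 N for 8.5 mm, then a buffered stop, force climbing steeply. Home = it resists with 11 to 15 N. The latch is free only over the last millimetre of travel.
- latch (a joint): Lift angle of the main latch: 0 lying locked, grows upward, stop at 1.2 rad. While the tab is not home it lifts only about 0.02 rad. Stiff hinge: about 3 N at the bar lifts it, and it stays where it is left.
- latch_bar (a point): Middle of the latch's round cross bar, 12 mm thick, along machine y, free for 80 mm between two side arms; at rest at machine x = -60, y = 0, 32 mm above the deck. It turns about a hinge axis along machine y at x = 50 mm, at deck height (radius 115 mm), going up and away from the operator. Take it from above, fingers on its -x and +x sides.
- pan: Open stainless pan, 170 x 160 x 65 mm, loose, on the counter to the left of the machine. Origin under its centre. Leave alone.
- disc: Cutting disc, 180 mm across, 30 mm high at its hub, loose, on the counter at the left front of the machine. Origin under its centre. Leave alone.
- scraper: White-handled scraper lying on the counter to the right of the machine. Leave alone.

How it is judged:
On the way:
1. the safety tab is pushed in (machine y below 145 mm) while the latch still lies down (below 0.1 rad) (y of tab in the frame of machine below 0.145 m and value of joint latch below 0.1 rad), for 0.1 s.
At the end, for the whole second after the job is handed in: The latch stands above 1.0 rad, at rest, and the safety tab is still pushed in (machine y below 145 mm) (value of joint latch above 1 rad and velocity of joint latch between -0.05 and 0.05 rad/s and y of tab in the frame of machine below 0.145 m); the robot touches nothing.
It fails at once if the fingers press on the safety tab with more than 18 N (contact force between the fingers and tab above 18 N).
It fails at once if the arm presses on the safety tab with more than 18 N (contact force between the arm and tab above 18 N).
It fails at once if the pan, the disc or the scraper is moved by more than 30 mm (distance of any of pan, disc, scraper from where it was at the start of the episode above 0.03 m).
It also fails if it takes over 51 s, if anything falls off the work surface, if the arm or the gripper's body presses on something with over 40 N, if the wrist force passes 120 N, or if a joint passes its speed limit or range.

## Working session

There is one attempt and no reset: what is moved stays moved. The work goes in short steps, each a Python script; the robot and the scene stay as the last script left them, time stands still between calls to the robot, and variables do not carry over. Pictures are saved under pics/ and viewed, about 8 in all and at most 12, crops included, and the job is handed in when it is done.

```bash
mkdir -p pics
python3 - <<'E'
from cell import *
import cv2
for n in("side","top"):
    cv2.imwrite(f"pics/{n}0.png",snapshot(n)); print(n,camera_model(n))
print(current_time_s(),current_position(),current_eef_rot(),robot.grip_depth)
E
```

```text
side {'vertical_fov': 51.95677278076846, 'cx': 281.8942670197252, 'cy': 209.35885758670833, 'k1': -0.13990046899323189, 'origin': array([ 0.37447795, -0.86687269,  0.98566118]), 'orientation': array([-2.33989664,  0.01284558, -0.1692364 ])}
top {'vertical_fov': 54.153326607293536, 'cx': 280.7648048288909, 'cy': 215.88154916688492, 'k1': 0.017329148943367588, 'origin': array([0.28040375, 0.0063438 , 1.19826267]), 'orientation': array([-2.91140677,  0.00483867, -1.58818046])}
0.1 [0.18052828 0.46567846 0.23051382] [-1.56097104  1.56895679 -1.93080952] 0.0187
```

View pics/top0.png

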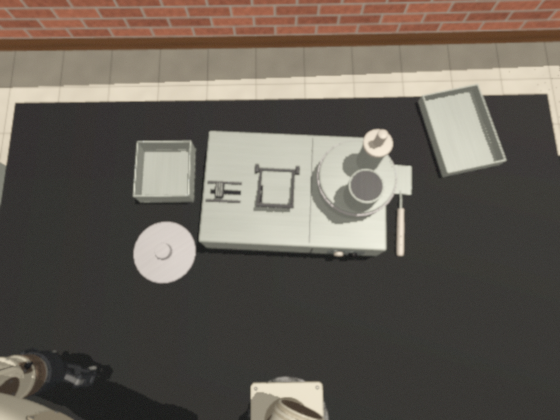

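View pics/side0.png

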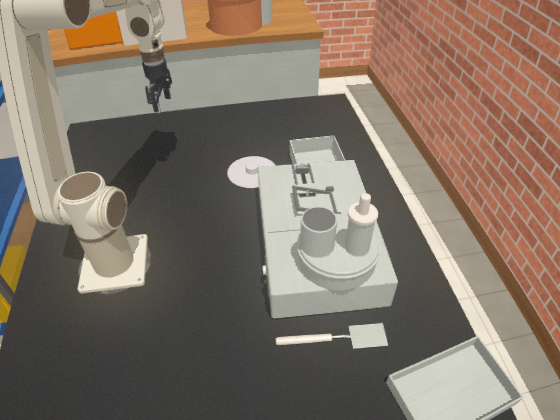

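The top picture shows the deck from about (209,132) to (201,246) on its left edge, the tab near (219,190), and the latch bar near (275,207). The side picture agrees. I'll enlarge both.

Run:
```python
import cv2,numpy as np
a=cv2.imread("pics/top0.png")[125:260,195:325]; b=cv2.imread("pics/side0.png")[155:235,255:345]
a=cv2.resize(a,None,fx=4,fy=4,interpolation=cv2.INTER_CUBIC); cv2.imwrite("pics/topc.png",a)
cv2.imwrite("pics/sidec.png",cv2.resize(b,None,fx=7,fy=7,interpolation=cv2.INTER_CUBIC))
```

```text
(no output)
```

View pics/topc.png

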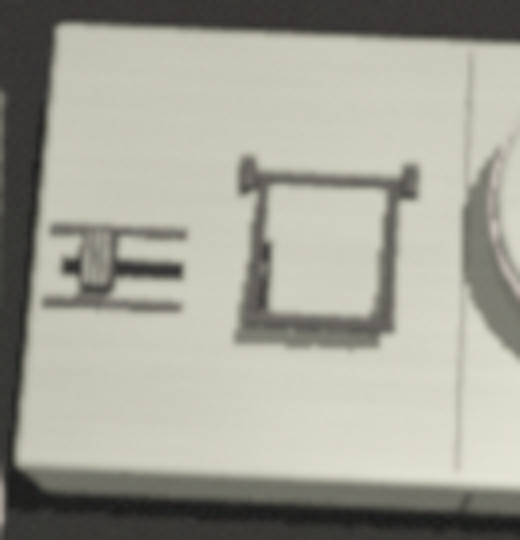

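View pics/sidec.png

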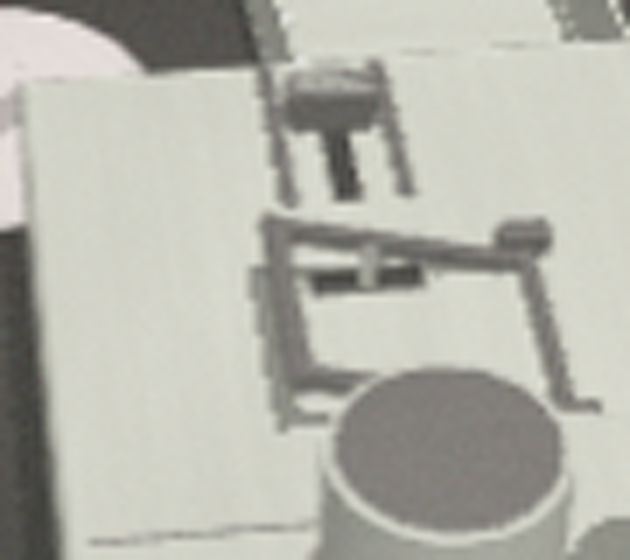

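Enlarged top crop: deck corners at (57,24) and (18,466), strip ends at (52,229), (186,235), (43,302) and (181,307), tab top at (97,258), bar at (323,322). Enlarged side crop: deck corner at (25,82), strip ends at (288,203) and (408,193), bar at (288,300), tab top at (332,85). Next I fit the machine pose.

```bash
cat > fit.py <<'E'
import numpy as np
from scipy.spatial.transform import Rotation as R
from scipy.optimize import least_squares
from cell import camera_model
def proj(P,n):
    m=camera_model(n); p=R.from_euler('xyz',m['orientation']).inv().apply(np.atleast_2d(P)-m['origin'])
    s=p[:,:2]/p[:,2:]; s=s*(1+m['k1']*(s**2).sum(1,keepdims=True))
    return s*210/np.tan(np.radians(m['vertical_fov']/2))+[m['cx'],m['cy']]
top=[((57,24),(160,200,120)),((18,466),(-160,200,120)),((52,229),(6,190,124)),((186,235),(6,95,124)),((43,302),(-46,190,124)),((181,307),(-46,95,124)),((97,258),(-20,153.5,144)),((323,322),(-60,0,155))]
side=[((25,82),(-160,200,120)),((288,203),(-46,95,122)),((408,193),(6,95,122)),((288,300),(-60,0,152)),((332,85),(-20,153.5,144))]
D=[]
for L,n,k,o in((top,"top",4,(195,125)),(side,"side",7,(255,155))):
    D.append((n,(np.array([l[0] for l in L])+.5)/k-.5+o,np.array([l[1] for l in L])/1000))
W=lambda q,P:R.from_euler('z',q[2]).apply(P)+[q[0],q[1],q[3] if len(q)>3 else 0]
def fit(D,q0): return least_squares(lambda q:np.concatenate([(proj(W(q,P),n)-u).ravel() for n,u,P in D]),q0,loss='soft_l1')
if __name__=="__main__":
    for DD in(D,D[:1],D[1:]):
        for q0 in([.5,0,0],[.5,0,0,0]):
            r=fit(DD,q0); print([d[0] for d in DD],r.x.round(4),np.round(r.fun,1))
E
python3 fit.py
```

```text
['top', 'side'] [ 0.6146  0.0179 -0.0631] [-0.3 -0.6 -0.9  0.3 -0.5 -0.3  0.6 -0.4  0.1 -0.3  0.6 -0.  -0.3 -0.
 -0.4 -0.2 -1.5  0.2  0.2  0.7 -0.2  0.9 -0.3  0.9 -0.2 -0.5]
['top', 'side'] [ 0.6144  0.0176 -0.0623  0.0011] [-0.3 -0.7 -0.8  0.3 -0.4 -0.3  0.7 -0.4  0.2 -0.3  0.7 -0.1 -0.2 -0.1
 -0.2 -0.2 -1.6  0.   0.1  0.5 -0.2  0.6 -0.3  0.7 -0.3 -0.7]
['top'] [ 0.6142  0.0175 -0.0617] [-0.3 -0.4 -0.6  0.5 -0.3 -0.1  0.8 -0.2  0.3 -0.1  0.7  0.1 -0.2  0.2
 -0.2 -0.1]
['top'] [ 0.6169  0.0188 -0.0616 -0.0089] [-0.2  0.1 -0.4  0.1 -0.2 -0.   0.6 -0.1  0.4 -0.1  0.6  0.1 -0.1  0.2
 -0.6 -0.2]
['side'] [ 0.6154  0.0199 -0.0701] [-0.9 -0.4  0.5  0.2  0.1  0.4 -0.2  0.3  0.2 -0.9]
['side'] [ 0.6212  0.0472 -0.0669 -0.0237] [-0.   0.1  0.5  0.2 -0.3  0.4 -0.1 -0.1 -0.  -0.5]
```

The pose fits consistently at (0.6146, 0.0179, yaw −0.063), with residuals under 1 px. The one exception is a bar point. Next I push the tab.

```bash
cat > h.py <<'E'
import numpy as np
from scipy.spatial.transform import Rotation as R
from cell import *
Q=(0.6146,0.0179,-0.0630)
RM=R.from_euler('z',Q[2])
def w(x,y,z): return RM.apply(np.array([x,y,z])/1000)+[Q[0],Q[1],0]
def m(p): return RM.inv().apply(np.array(p)-[Q[0],Q[1],0])*1000
def ori(s):  # tool x down, tool y along s*machine x
    return (RM*R.from_matrix(np.array([[0,0,-1],[s,0,0],np.cross([0,0,-1],[s,0,0])]).T)).as_euler('xyz')
def f(): return RM.inv().apply(current_contact_force())
E
python3 - <<'E'
from h import *
import warnings
cur=np.array(current_joints())
for s in(1,-1):
    j=planner.ik(w(-20,190,220),ori(s)); print(s,j)
s=min((1,-1),key=lambda s:abs(np.array(planner.ik(w(-20,190,220),ori(s)))-cur).max())
print("s",s)
hand.gripper_to(0.0); print(current_time_s(),current_opening())
robot.move_ptp(w(-20,190,220),ori(s)); print(current_time_s())
robot.line_to(w(-20,190,127),velocity=.1); robot.sleep(.2)
print(current_time_s(),m(current_position()),f())
import cv2
for n in("side","top"): cv2.imwrite(f"pics/{n}1.png",snapshot(n))
a=cv2.imread("pics/side1.png")[120:220,250:350];b=cv2.imread("pics/top1.png")[150:250,190:290]
cv2.imwrite("pics/c1.png",np.hstack([cv2.resize(i,None,fx=4,fy=4,interpolation=2) for i in(a,b)]))
E
```

```text
1 [0.3314836  0.53634688 0.41398872 1.44843817 0.         1.96527992]
-1 [ 0.3314836   0.53634688  0.41398872  1.44843817  0.         -1.17631273]
s 1
0.8667 0.0040052321397896235
2.675
3.9583 [-19.5578556  190.15640889 127.81486848] [ 0.51836303 -0.34443713 -0.28521233]<sys>:0: UserWarning: Gimbal lock detected. Setting third angle to zero since it is not possible to uniquely determine all angles.
<stdin>:6: UserWarning: Gimbal lock detected. Setting third angle to zero since it is not possible to uniquely determine all angles.
```

View pics/c1.png

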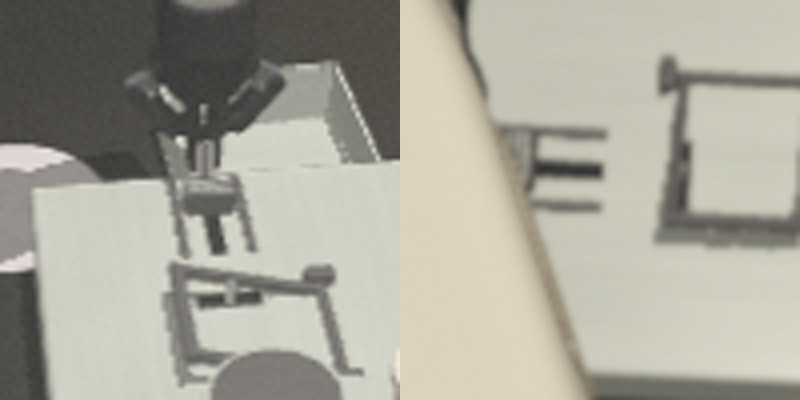

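The side crop shows the shut fingers at (205,150), directly behind the tab at (210,190) and between the strips. No contact yet, so I push.

```bash
python3 -W ignore - <<'E'
from h import *
O=ori(1); b=f(); print("base",b)
hit=robot.line_to(w(-20,105,127),O,velocity=.012,until_force=5)
g=f()-b; p=m(current_position()); print(hit,current_time_s(),p,g)
y=p[1]; 
for i in range(60):
    y-=.5
    robot.line_to(w(-20,y,127),O,velocity=.006)
    g=f()-b
    if i%4==0 or g[1]>9.5: print(round(y,1),m(current_position()).round(2),g.round(2),round(current_time_s(),2))
    if g[1]>11.5 or p[1]-m(current_position())[1]>14: break
robot.sleep(.3); print(f()-b,m(current_position()),current_time_s())
E
```

```text
base [-0.63852379 -0.54401524 -0.24525737]
True 7.1417 [-20.29954299 160.70778316 126.672852  ] [1.34289227 1.54889459 1.00375617]
160.2 [-20.47 160.67 126.38] [-0.13  3.52 -2.9 ] 7.57
158.2 [-20.45 160.02 126.5 ] [ 0.66  8.36 -4.05] 8.57
156.2 [-20.47 158.16 126.52] [ 0.01  8.6  -3.27] 9.57
154.2 [-20.47 156.16 126.51] [ 0.92  7.95 -3.41] 10.57
152.2 [-20.49 154.15 126.49] [ 0.57  9.22 -3.44] 11.57
150.2 [-20.5  152.16 126.51] [-0.01  8.82 -3.72] 12.57
149.2 [-20.51 151.56 126.55] [ 0.99  9.83 -3.66] 13.07
148.7 [-20.51 151.45 126.55] [ 0.81 10.43 -3.55] 13.32
148.2 [-20.52 151.36 126.57] [ 0.25 10.75 -4.74] 13.57
147.7 [-20.51 151.25 126.6 ] [-0.31 12.01 -4.18] 13.82
[ 0.22821835 11.88276931 -4.40004135] [-20.50919078 151.26414635 126.60541322] 14.1167
```

```bash
python3 -W ignore - <<'E'
from h import *
import cv2
O=ori(1); b=np.array([-.64,-.45,-.25]); y=147.7
for i in range(4):
    y-=.4; robot.line_to(w(-20,y,127),O,velocity=.006)
    robot.sleep(.05); g=np.mean([f()-b for _ in range(5)],0); print(y,m(current_position()).round(2),g.round(2))
    if g[1]>12.8: break
robot.line_to(w(-20,y+14,130),O,velocity=.08)
robot.line_to(w(-20,y+14,200),O,velocity=.15)
robot.line_to(w(-60,0,200),O,velocity=.15)
hand.gripper_to(.55); robot.sleep(.1)
print(current_time_s(),m(current_position()),f())
hit=robot.line_to(w(-60,0,136),O,velocity=.06,until_force=8)
print(hit,current_time_s(),m(current_position()),f())
for n in("side","top"): cv2.imwrite(f"pics/{n}2.png",snapshot(n))
a=cv2.imread("pics/side2.png")[120:220,250:350];bb=cv2.imread("pics/top2.png")[150:250,190:290]
cv2.imwrite("pics/c2.png",np.hstack([cv2.resize(i,None,fx=4,fy=4,interpolation=2) for i in(a,bb)]))
E
```

```text
147.29999999999998 [-20.51 151.17 126.6 ] [ 1.13 12.69 -3.87]
146.89999999999998 [-20.49 151.1  126.65] [-0.26 13.61 -4.97]
17.525 [-6.00264755e+01  3.81353395e-02  1.99972138e+02] [ 0.20603117  0.15511629 -0.74625545]
False 18.7417 [-5.95969003e+01  4.57068380e-02  1.36514606e+02] [-0.10592387 -0.66127539  0.19779393]
```

View pics/c2.png

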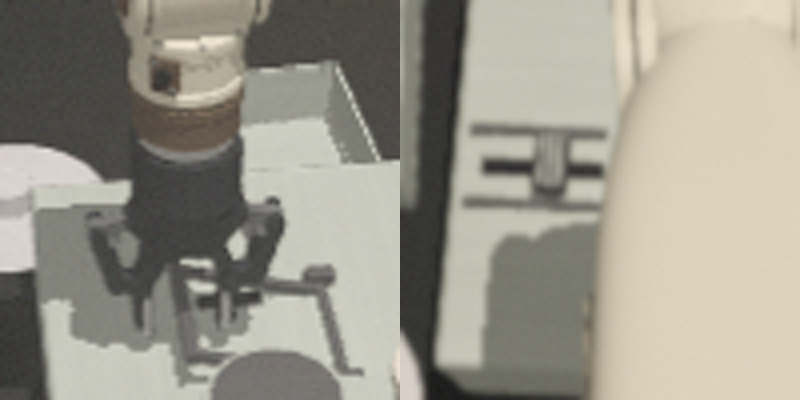

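The tab is in (top crop, mid-slot at (550,165)). The bar at about (190,330) lies between the fingers at (145,325) and (230,315). I grip and lift along the arc.

```bash
python3 -W ignore - <<'E'
from h import *
O=ori(1)
hand.gripper_to(0.0); robot.sleep(.1)
p=m(current_position()); print(current_opening(),p,f(),current_time_s())
a0=np.arctan2(32,110); r=np.hypot(32,110)
for t in np.arange(.08,1.21,.08):
    x=50-r*np.cos(a0+t); z=r*np.sin(a0+t)+120-19+(136.2-133)
    robot.line_to(w(x,0,z),O,velocity=.05)
    g=f(); print(round(t,2),(m(current_position())-[x,0,z]).round(1),g.round(1),round(current_opening(),3),round(current_time_s(),2))
    if np.linalg.norm(g)>35: print("STOP"); break
E
```

```text
0.11225445960393168 [-6.01605154e+01  6.61962261e-03  1.36307951e+02] [-2.70581103 -0.66463591  3.62604006] 19.3667
0.08 [-0.5 -0.  -0.4] [-1.2  0.7 -2.4] 0.114 19.7
0.16 [-0.4 -0.   0.4] [-3.6  0.2 -1.4] 0.114 20.03
0.24 [-0.4 -0.   0.8] [-5.  1. -2.] 0.115 20.37
0.32 [-0.3 -0.1  1.4] [-6.4 -1.1  1.2] 0.118 20.7
0.4 [-0.5 -0.   1.7] [-8.1  0.1  1.1] 0.117 21.03
0.48 [-0.7 -0.1  2. ] [-8.9 -0.5  3.7] 0.111 21.37
0.56 [-0.8 -0.1  2.4] [-10.2  -0.    4.3] 0.113 21.7
0.64 [-0.9 -0.1  2.8] [-10.3  -0.3   5.7] 0.118 22.03
0.72 [-0.7 -0.1  3.4] [-10.4  -0.6   7.8] 0.113 22.37
0.8 [-0.5 -0.1  4. ] [-10.5   0.1   9.8] 0.112 22.7
0.88 [-0.2 -0.1  4.6] [-10.4  -0.2  10.9] 0.117 23.03
0.96 [ 0.2 -0.1  5.1] [-10.4  -0.5  12.7] 0.109 23.37
1.04 [ 2.2 -0.2  5.4] [-4.8 -1.1  9.9] 0.112 23.7
1.12 [ 1.6 -0.2  5.1] [-5.7  0.1  9.7] 0.112 24.03
1.2 [ 0.1 -0.2  5.7] [-10.9  -1.5  13.4] 0.112 24.37
```

```bash
python3 -W ignore - <<'E'
from h import *
import cv2
O=ori(1); p=m(current_position()); print(p)
hand.gripper_to(.5); robot.sleep(.1); print(f())
robot.line_to(w(p[0],0,p[2]+70),O,velocity=.08); print(f())
robot.line_to(w(-200,60,310),O,velocity=.2)
robot.move_ptp(w(-250,200,330),O)
robot.sleep(.3); print(current_time_s(),f())
for n in("side","top"): cv2.imwrite(f"pics/{n}3.png",snapshot(n))
a=cv2.imread("pics/side3.png")[120:220,250:350];bb=cv2.imread("pics/top3.png")[150:250,190:290]
cv2.imwrite("pics/c3.png",np.hstack([cv2.resize(i,None,fx=4,fy=4,interpolation=2) for i in(a,bb)]))
from fit import proj
for t in(1.0,1.2):
    q=w(50-115*np.cos(.283+t),0,120+115*np.sin(.283+t))
    print(t,(proj(q,"side")-[250,120])*4,(proj(q,"top")-[190,150])*4+[400,0])
E
```

```text
[ 4.00217733e+01 -2.00618533e-01  2.24054159e+02]
[-0.4109318   0.18860584  0.27771811]
[-0.27985275 -0.06962317 -0.35371744]
28.325 [-0.37889073 -0.58378029  0.41793789]
1.0 [[294.46507019 220.27881021]] [[743.95328355  68.82707774]]
1.2 [[327.15408517 212.98866512]] [[745.58778541  32.18783532]]
```

View pics/c3.png

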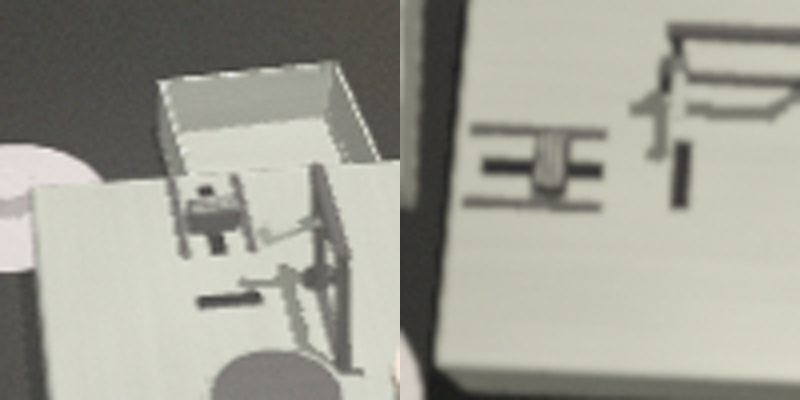

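View pics/side3.png

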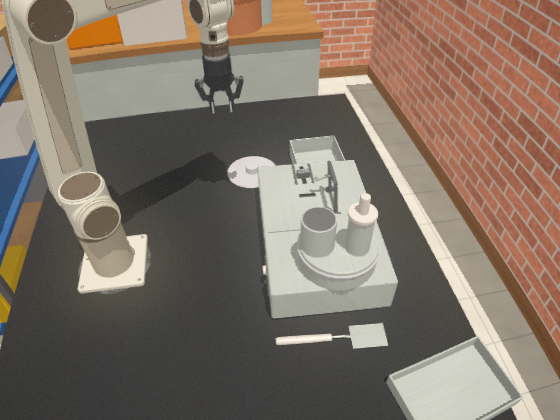

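The standing bar shows at top-crop row 33, where 1.2 rad predicts 32 and 1.0 rad predicts 69. The tab is in, the pan, disc and scraper have not moved, and the arm is clear, so I hand it in.

```bash
python3 -c "
from cell import *
robot.sign_off(); print(current_time_s())"
```

```text
the job is handed in; nothing more can be done
the job is handed in; nothing more can be done
```

The vegetable cutter is unlocked: the safety tab is home and the latch stands fully up. I handed the job in at about 28 s of the 51 s allowed; no verdict is reported.

- **Tab:** I pushed it with shut fingers. It met the inner bolt, then gave about 8–9 N for 8.5 mm. I stopped on its buffer at about 13.6 N, well below the 18 N limit. I estimate it ended at machine y ≈ 140 mm, against the required 145 mm.
- **Latch:** I gripped the cross bar from above and lifted it along its arc. In the last top picture the bar is at row 33, where 1.2 rad predicts row 32 and 1.0 rad predicts row 69.
- **After letting go:** The latch stayed standing. The robot was clear, with tool force near zero. By eye, the pan, disc and scraper were where they started in the last side picture.

Two readings were slightly off. During the lift the tool drifted up to 5.7 mm from the planned arc in height, with 10–17 N on it, but the grip opening stayed constant. The gripper read about 9.5 mm on the 12 mm bar, so its opening scale is probably not exactly linear.

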